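# Line up the bar display by height

## Robot

A 7-joint arm with a two-finger parallel gripper is mounted at the origin on a cart in front of the work surface, level with it; the furniture and walls round the work are solid. World frame = base frame: x ahead of the robot, y to its left, z up, the work surface at z = 0. Lengths are in mm, angles in rad, forces in N, time in s.
With the tool pointing down it reaches from about 400 to 875 mm from the base axis. Payload 6.5 kg.
Tool frame: the origin (TCP) lies at the very end of the fingers, on their centre line; the grasp point (between the pads) lies 19 mm behind it; z points along the fingers, y is the line along which they close (so a half turn about z gives the same grasp; the last joint's range is limited). The gripper opens to 88 mm and grips with 3 to 60 N. Pads are 18 mm wide; open, the fingers measure 123 mm over their backs; the gripper's body (75 mm by 187 mm) begins 45 mm behind the grasp point.
Start: joints at [1.119, 0.536, -0.004, 1.538, 0.003, 1.067, -0.071], TCP at [244.591, -602.217, 238.716] pointing down, gripper open.
Joint ranges: [-2.7, 2.7], [-0.37, 2.16], [-1.27, 1.26], [0.24, 2.4], [-1.31, 4.45], [0.19, 1.91], [-2.76, 2.76]. Speed limits (rad/s): [2.39, 2.39, 3.14, 3.14, 3.14, 3.14, 3.14].

## Interface

Orientations are given as a unit quaternion [x, y, z, w].
In Python, from station import env gives the robot as it stands. The module is installed in compiled form; this text tells all that it offers.
- The arm moves only by the tool step_arm, never from a script. Its argument "increments" is one flat list of numbers, 7 for each row, row after row: the opening, from 0 (shut) to 1 (fully open), then the shift along the tool's x, y, z scaled (see below), then the turn, a rotation vector about the tool's x, y, z scaled (see below). In form: [claw, tx, ty, tz, rx, ry, rz, claw, tx, ty, tz, rx, ry, rz, ...]. A call has exactly 10 rows; each row shifts and turns the commanded pose from where the row before left it, along the tool's axes as they then stand; what a row does not reach is not made up. The controller multiplies each number of a shift by 50 mm and each number of a turn by 180 degrees. A row lasts 1/10 s, in which the tool goes at most 50 mm and 8.59 degrees, less where a joint would pass 70% of its speed; a pose out of reach is approached as far as the arm can. A call with a number of a shift or a turn outside -1 to 1 is refused whole. A call with a gripper value outside its range is refused whole. The fingers move at their own pace and stop on an object; "newtons" is the grip in N (left out, the last holds). Time passes only in rows, so rows that do not move let the fingers close, or fill a call up. It gives the time, the measured TCP pose, the force, the opening and the grip force at its end, in the units of the state.
- env.get_obs(): the state, without advancing time (a new reading comes with each control period).
- env.get_image(name): name is "scene" or "top" or "wrist"; returns the picture (480x640x3 uint8, red, green, blue); there is no depth.
- env.calibration(name): a dict with "intrinsics" (3x3 intrinsics, pixels), "T" (4x4, takes a point from camera to world coordinates); the wrist camera has in their place "mount" (4x4, takes a point from camera to tool coordinates, whose origin is the TCP and whose axes are the flange's). Camera axes: x right, y up, looking along -z (the intrinsics and any distortion apply to the point x, -y, -z); pixel columns grow to the right and rows downward; lengths in mm; the calibration is good to about 2 mm. A picture is of the moment at which its call begins: read the wrist's pose just before it. calibration takes no time and is no camera call.
- env.hand_in(): hands the job in; it is judged then, once.
The state is a dict: "time": time; "qpos": joint angles; "joint_velocities": joint speeds; "joint_efforts": joint torques, N m; "position": TCP position; "eef_rot": TCP orientation; "contact_force": force on the tool from outside, world axes, zero at the start; "torque": the same for the moment, N m; "opening": opening from 0.0 (shut) to 1.0 (fully open); "gripper_force": force on a finger pad.
Only numpy, scipy, OpenCV 4.12 (cv2) and the standard library are available. Lean on these libraries where they do the work, as an engineer would, in place of code of your own. Each camera call takes 0.05 s, during which the arm holds its last target. There are 200 camera calls.

## Task

Dress the display board on the bar: stand the black foil cutter, the round blue tin, the bottle stopper and the white candle on the four cork coasters, one centred on each, in order of height, with the lowest on the coaster next to the brass knob and the tallest at the other end. Each must sit as it was found, upright or flat, and the tall green bottle must not be disturbed.

Things in the scene. Friction and masses are not known exactly. Their poses are not given: they have to be found in the camera images.
- foil_cutter: black foil cutter, a flat ring-shaped tool lying flat: 47 mm across, 14 mm high. Loose on the bar at the robot's left. Origin: centre of its underside; z up. Pinch it across its outside, low down.
- blue_tin: round blue tin with its lid on (the lid does not come off): 66 mm across, 28 mm high. Loose. Origin: centre of its underside; z up.
- stopper: pale grey ribbed bottle stopper standing on its narrow end, with a round 35 mm wide head at the top; 48 mm high. Loose. Origin: centre of its underside; z up. Grip the head, about 35 mm above the underside.
- candle: white pillar candle, standing: 64 mm across, 94 mm high. Loose. Origin: centre of its underside; z up.
- coaster_0: round cork disc, 76 mm across, 3 mm thick, fixed on a dark 90x420x14 mm wooden board fixed on the bar; its flat top is 17 mm above the bar. Four of them make a straight row, 90 mm centre to centre; its y axis runs along the row, within 0.15 rad of world y. Origin: centre of its underside. This is the leftmost coaster (largest y).
- coaster_1: round cork disc, 76 mm across, 3 mm thick, fixed on a dark 90x420x14 mm wooden board fixed on the bar; its flat top is 17 mm above the bar. Four of them make a straight row, 90 mm centre to centre; its y axis runs along the row, within 0.15 rad of world y. Origin: centre of its underside. This is the second from the left.
- coaster_2: round cork disc, 76 mm across, 3 mm thick, fixed on a dark 90x420x14 mm wooden board fixed on the bar; its flat top is 17 mm above the bar. Four of them make a straight row, 90 mm centre to centre; its y axis runs along the row, within 0.15 rad of world y. Origin: centre of its underside. This is the third from the left.
- coaster_3: round cork disc, 76 mm across, 3 mm thick, fixed on a dark 90x420x14 mm wooden board fixed on the bar; its flat top is 17 mm above the bar. Four of them make a straight row, 90 mm centre to centre; its y axis runs along the row, within 0.15 rad of world y. Origin: centre of its underside. This is the rightmost coaster (smallest y).
- brass_knob: small brass knob, 26 mm across and 31 mm high, fixed on the display board at one end of the row (left or right, it varies), 55 mm from the centre of the nearest coaster; its top is 45 mm above the bar. The other end has a black knob of the same size and shape. Origin: centre of its underside.
- green_bottle: tall green glass bottle, 73 mm across and 296 mm high, standing loose on the bar to the left of the work. Origin: centre of its underside. Not to be disturbed.
Mind the look-alikes: they are no part of the job. Leave any orange or turquoise look-alike of the candle alone.

How it is judged:
By the outcome, as a careful person would: the job done as asked, in the order asked, and still so for the second after the job is handed in, with the robot touching nothing.
It also fails if it takes over 115 s, if anything falls off the work surface, if the arm or the gripper's body presses on something with over 40 N, if the wrist force passes 120 N, or if a joint passes its speed limit or range.

## Working session

There is one attempt and no reset: what is moved stays moved. The work goes in short steps, Python scripts to look and compute and a tool call to move; the robot and the scene stay as the last step left them, time stands still between calls to the robot, and variables do not carry over. Pictures are saved under pics/ and viewed, at most 14 in all, crops included, and the job is handed in when it is done.

Besides the shell and the picture viewer there is one more tool, called after "Request:" in YAML: its name, and indented under it one key for each argument. step_arm: Moves the arm, as the interface text tells. Shifts and turns lie within -1 to 1; 1 stands for 50 mm of shift or 180 degrees of turn. Its arguments: {"type":"object","properties":{"increments":{"type":"array","items":{"type":"number","minimum":-1,"maximum":1}},"newtons":{"type":"number"}},"required":["increments"]}

```bash
mkdir -p pics; python3 - <<'E'
from station import env
import cv2
o=env.get_obs();print(o)
for n in("scene","top"):
    cv2.imwrite(f"pics/{n}0.png",env.get_image(n)[:,:,::-1]);c=env.calibration(n);print(n,c)
print(env.calibration("wrist"))
E
```

```text
{'time': 0.0, 'qpos': array([ 1.11879215,  0.53717663, -0.00446341,  1.53886032,  0.00262728,
        1.06728498, -0.07123814]), 'joint_velocities': array([ 0.00114732,  0.00153297,  0.00050264,  0.00085166,  0.00041792,
       -0.00078107,  0.00136859]), 'joint_efforts': array([-2.78569660e-04, -5.70980251e+01,  9.90914069e-01, -2.51602364e+01,
       -5.61666861e-02,  1.80185091e-02,  8.91782042e-05]), 'position': array([ 244.35951256, -601.66094909,  237.83705518]), 'eef_rot': array([ 9.81445107e-01,  1.91741386e-01, -2.32276441e-04, -8.29869238e-04]), 'contact_force': array([0.52601909, 0.1542244 , 0.24400484]), 'torque': array([ 0.02994767,  0.00242644, -0.03649907]), 'gripper_force': 0.0, 'opening': 0.9996717909661459}
scene {'intrinsics': array([[605.40309542,   0.        , 321.4942635 ],
       [  0.        , 605.40309542, 239.92347925],
       [  0.        ,   0.        ,   1.        ]]), 'T': array([[-7.29665768e-01,  3.89025608e-01, -5.62358376e-01,
        -2.40212516e+02],
       [-6.83764752e-01, -4.06285621e-01,  6.06133449e-01,
         9.52970096e+02],
       [ 7.323
[... 499 characters left out ...]
5e+02],
       [ 8.93752621e-03,  4.57707920e-01,  8.89057692e-01,
         1.32951124e+03],
       [ 0.00000000e+00,  0.00000000e+00,  0.00000000e+00,
         1.00000000e+00]])}
{'intrinsics': array([[403.71738399,   0.        , 319.08366423],
       [  0.        , 403.71738399, 237.86073128],
       [  0.        ,   0.        ,   1.        ]]), 'mount': array([[ 1.48028505e-04,  9.53843168e-01,  3.00305159e-01,
         7.61402556e+01],
       [ 9.99999970e-01, -8.28538025e-05, -2.29762844e-04,
        -1.11748693e+00],
       [-1.94276295e-04,  3.00305184e-01, -9.53843152e-01,
        -1.45813296e+02],
       [ 0.00000000e+00,  0.00000000e+00,  0.00000000e+00,
         1.00000000e+00]])}
```

View pics/top0.png

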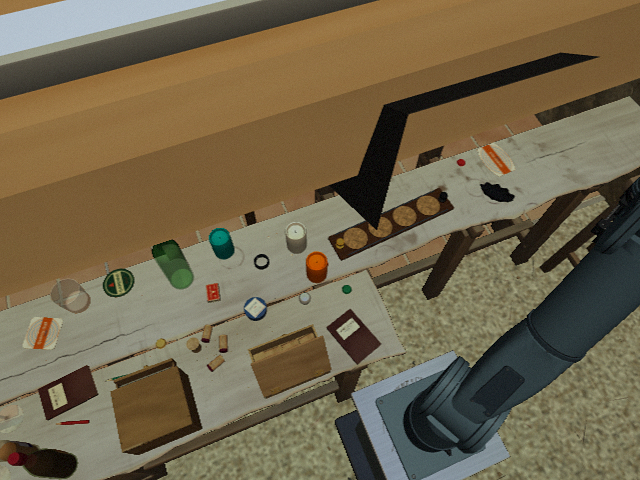

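View pics/scene0.png

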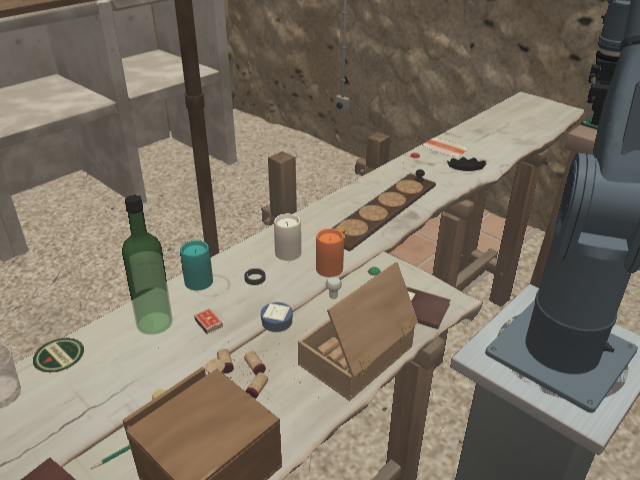

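Top view: foil cutter (261,261), blue tin (255,308), stopper (305,298), and white candle (295,237). The look-alike pillars are orange (317,267) and turquoise (221,243); only the one at (295,237) is white. Coasters are at (355,238), (380,226), (404,216) and (428,205). The brass knob looks to be at the left end (340,243) and the black one at the right (444,196). I'll confirm these in a crop.

```bash
cat > h.py <<'E'
import numpy as np, cv2
from station import env
from scipy.spatial.transform import Rotation as R
def ray(K,T,u,v):
    d=T[:3,:3]@np.array([(u-K[0,2])/K[0,0],-(v-K[1,2])/K[1,1],-1]);return T[:3,3],d
def camT(n,o=None):
    c=env.calibration(n)
    if n!="wrist":return c["intrinsics"],c["T"]
    M=np.eye(4);M[:3,:3]=R.from_quat(o["eef_rot"]).as_matrix();M[:3,3]=o["position"]
    return c["intrinsics"],M@c["mount"]
def atz(cam,u,v,z):
    p,d=ray(*cam,u,v);return (p+d*(z-p[2])/d[2]).round(1)
def proj(cam,P):
    K,T=cam;q=np.linalg.inv(T)@np.append(P,1);return K[0,2]+K[0,0]*q[0]/-q[2],K[1,2]-K[1,1]*q[1]/-q[2]
E
python3 - <<'E'
from h import *
t=camT("top");s=camT("scene")
for n,u,v,z,u2,v2,z2 in [("foil",261,261,7,255,276,7),("tin",255,304,28,277,312,28),("stop",305,297,40,334,284,40),("candle top",295,231,94,287,223,94),("orange",317,258,94,330,238,94),("teal",221,234,94,195,248,94),
("c0",355,238,17,355,228,17),("c1",380,227,17,373,213,17),("c2",404,216,17,391,200,17),("c3",428,205,17,409,187,17),("brass",340,242,45,343,232,40),("black",444,196,45,420,173,45),("bottle",180,280,5,155,325,5)]:
    print(n,atz(t,u,v,z),atz(s,u2,v2,z2))
im=cv2.imread("pics/top0.png")
a=cv2.resize(im[170:330,190:470],None,fx=2.8,fy=2.8,interpolation=cv2.INTER_CUBIC)
cv2.imwrite("pics/crop1.png",a)
E
```

```text
foil [608.6 257.8   7. ] [610.7 256.6   7. ]
tin [474.8 319.   28. ] [466.5 323.3  28. ]
stop [436.6 178.3  40. ] [433.9 185.7  40. ]
candle top [622.4 137.1  94. ] [619.3 144.2  94. ]
orange [515.8 109.3  94. ] [505.8 121.1  94. ]
teal [694.1 343.7  94. ] [691.  352.2  94. ]
c0 [569.8 -40.5  17. ] [566.8 -40.4  17. ]
c1 [ 576.5 -130.2   17. ] [ 579.5 -127.7   17. ]
c2 [ 584.4 -219.3   17. ] [ 586.7 -213.7   17. ]
c3 [ 592.7 -310.7   17. ] [ 594.4 -306.    17. ]
brass [561.4  15.5  45. ] [553.9  20.7  40. ]
black [ 590.5 -361.2   45. ] [ 592.  -350.7   45. ]
bottle [640.3 504.3   5. ] [637.7 505.6   5. ]
```

View pics/crop1.png

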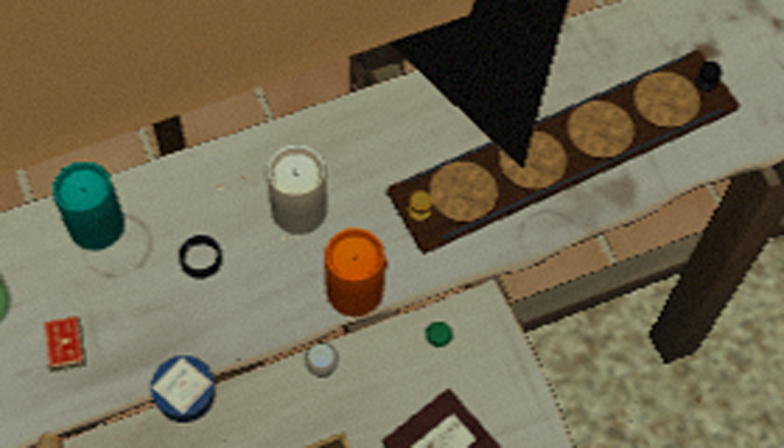

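The crop confirms it. The brass knob is at the left end by coaster_0, the white candle lies between turquoise and orange, the foil cutter is the black ring, and the stopper is the pale head at crop (321,359). So foil goes on c0, tin on c1, stopper on c2 and candle on c3. Next I'll turn the tool so that its x points along world y and its y along world x.

Request:
step_arm:
  increments: [1, 0, 0, 0, 0, 0, -0.0472, 1, 0, 0, 0, 0, 0, -0.0472, 1, 0, 0, 0, 0, 0, -0.0472, 1, 0, 0, 0, 0, 0, -0.0472, 1, 0, 0, 0, 0, 0, -0.0472, 1, 0, 0, 0, 0, 0, -0.0472, 1, 0, 0, 0, 0, 0, -0.0472, 1, 0, 0, 0, 0, 0, -0.0472, 1, 0, 0, 0, 0, 0, 0, 1, 0, 0, 0, 0, 0, 0]
  newtons: 20

```text
time: 1.1
position: [244.4, -602.1, 238.4]
eef_rot: [0.708, 0.706, 0.0, -0.0]
contact_force: [0.5, -0.3, 0.2]
opening: 1.002
gripper_force: 0.0
```

Request:
step_arm:
  increments: [1, 0.7, 0.6, 0, 0, 0, 0, 1, 0.7, 0.6, 0, 0, 0, 0, 1, 0.7, 0.6, 0, 0, 0, 0, 1, 0.7, 0.6, 0, 0, 0, 0, 1, 0.7, 0.6, 0, 0, 0, 0, 1, 0.7, 0.6, 0, 0, 0, 0, 1, 0.7, 0.6, 0, 0, 0, 0, 1, 0.7, 0.6, 0, 0, 0, 0, 1, 0.7, 0.6, 0, 0, 0, 0, 1, 0.7, 0.6, 0, 0, 0, 0]

```text
time: 2.1
position: [545.1, -250.3, 238.8]
eef_rot: [0.708, 0.706, -0.0, 0.0]
contact_force: [0.3, -0.7, -0.5]
opening: 1.001
gripper_force: 0.0
```

```bash
python3 - <<'E'
from h import *
o=env.get_obs();im=env.get_image("wrist");cv2.imwrite("pics/w1.png",im[:,:,::-1])
np.save("w1.npy",np.r_[o["position"],o["eef_rot"]]);print(o["position"],o["time"])
E
```

```text
[ 545.12073295 -250.31146359  238.78235846] 2.1
```

Request:
step_arm:
  increments: [1, 0.9, 0.1, 0, 0, 0, 0, 1, 0.9, 0.1, 0, 0, 0, 0, 1, 0.9, 0.1, 0, 0, 0, 0, 1, 0.9, 0.1, 0, 0, 0, 0, 1, 0.9, 0.1, 0, 0, 0, 0, 1, 0.9, 0.1, 0, 0, 0, 0, 1, 0.9, 0.1, 0, 0, 0, 0, 1, 0.9, 0.1, 0, 0, 0, 0, 1, 0.5, 0.1, 0, 0, 0, 0, 1, 0, 0, 0, 0, 0, 0]

```text
time: 3.15
position: [588.1, 138.7, 238.8]
eef_rot: [0.705, 0.709, 0.001, -0.001]
contact_force: [-0.3, -0.6, 0.2]
opening: 0.997
gripper_force: 0.0
```

```bash
python3 - <<'E'
from h import *
o=env.get_obs();im=env.get_image("wrist");cv2.imwrite("pics/w2.png",im[:,:,::-1])
np.save("w2.npy",np.r_[o["position"],o["eef_rot"]]);print(o["position"],o["time"],o["contact_force"])
E
```

```text
[588.09289141 138.67972637 238.82056568] 3.15 [-0.26593189 -0.58560804  0.16954758]
```

View pics/w1.png

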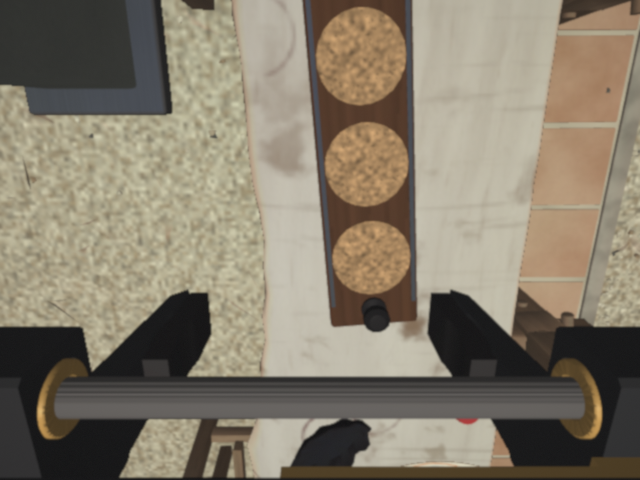

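View pics/w2.png

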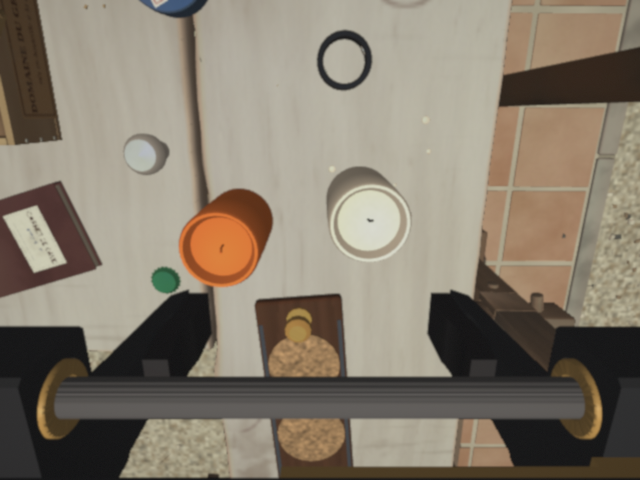

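w1 shows c1 to c3 at (361,56), (367,164) and (371,257), with the black knob at (376,315). w2 shows the foil (344,60), candle top (369,220), stopper head (145,154), orange candle (222,250) and brass knob (298,325). I'll measure them by segmentation.

```bash
cat >> h.py <<'E'
def load(n):
    a=np.load(n+".npy");return cv2.imread(f"pics/{n}.png"),camT("wrist",dict(position=a[:3],eef_rot=a[3:]))
def ell(im,u,v,r,lo,hi):
    "min-area ellipse of hsv-range blob near u,v"
    h=cv2.cvtColor(cv2.medianBlur(im,5),cv2.COLOR_BGR2HSV);m=cv2.inRange(h,np.array(lo),np.array(hi))
    w=np.zeros_like(m);cv2.circle(w,(u,v),r,255,-1);m=cv2.morphologyEx(m&w,cv2.MORPH_CLOSE,np.ones((9,9)))
    c=max(cv2.findContours(m,0,1)[0],key=cv2.contourArea);return cv2.fitEllipse(cv2.convexHull(c))
E
python3 - <<'E'
from h import *
im,c=load("w1")
P=[]
for u,v in((361,56),(367,164),(371,257)):
    e=ell(im,u,v,52,(5,60,105),(25,255,255));p=atz(c,*e[0],17);P.append(p);print(np.round(e[0],1),np.round(e[1],1),p)
d=np.diff(P,axis=0);print(d,np.linalg.norm(d,axis=1))
im,c=load("w2")
for n,u,v,r,lo,hi,z in(("foil",344,60,36,(0,0,0),(180,255,70),7),("candle",369,218,50,(0,0,150),(180,90,255),94),("stop",145,154,24,(0,0,0),(180,35,255),40)):
    e=ell(im,u,v,r,lo,hi);print(n,np.round(e[0],1),np.round(e[1],1),atz(c,*e[0],z))
print("picks: candle",atz(c,370,221,94),"stop",atz(c,145,154,40),"c0",atz(c,304,363,17),"boxcorner",atz(c,60,138,0),atz(c,60,138,100))
t=camT("top");s=camT("scene")
# lid corner triangulation top vs scene
p,d=ray(*t,313,326);q,e=ray(*s,410,268)
A=np.c_[d,-e];x=np.linalg.lstsq(A,q-p,rcond=None)[0];print("lid",p+d*x[0],q+e*x[1])
E
```

```text
[360.6  55.7] [90.8 99.2] [ 578.1 -128.3   17. ]
[366.1 163.8] [83.4 86.2] [ 585.6 -217.9   17. ]
[370.9 257.1] [73.7 79.2] [ 593.2 -307.6   17. ]
[[  7.5 -89.6   0. ]
 [  7.6 -89.7   0. ]] [89.91334717 90.02138635]
foil [343.9  59.8] [52.8 58.3] [606.8 259.6   7. ]
candle [369.  218.1] [99.7 99.9] [623.2 141.4  94. ]
stop [145. 154.] [47.7 47.7] [439.6 182.   40. ]
picks: candle [624.  139.2  94. ] stop [439.6 182.   40. ] c0 [571.1 -36.7  17. ] boxcorner [345.6 192.2   0. ] [408.  198.5 100. ]
lid [304.19835245 204.4833792  188.93907974] [250.76767661 181.96187987 175.75697062]
```

Request:
step_arm:
  increments: [1, 0.806, 0.125, 0, 0, 0, 0, 1, 0.806, 0.125, 0, 0, 0, 0, 1, 0.806, 0.125, 0, 0, 0, 0, 1, 0, 0, 0.8, 0, 0, 0, 1, 0, 0, 0.9, 0, 0, 0, 1, 0, 0, 0.9, 0, 0, 0, 1, 0, 0, 0.9, 0, 0, 0, 1, 0, 0, 0.6, 0, 0, 0, 1, 0, 0, 0.2, 0, 0, 0, 1, 0, 0, 0, 0, 0, 0]

```text
time: 4.2
position: [606.9, 252.2, 22.6]
eef_rot: [0.707, 0.707, -0.001, 0.0]
contact_force: [0.8, -0.5, -0.1]
opening: 1.0
gripper_force: 0.0
```

Request:
step_arm:
  increments: [1, 0.148, 0, 0, 0, 0, 0, 1, 0, 0, 0.2, 0, 0, 0, 1, 0, 0, 0.2, 0, 0, 0, 1, 0, 0, 0, 0, 0, 0, 0.4, 0, 0, 0, 0, 0, 0, 0.4, 0, 0, 0, 0, 0, 0, 0.4, 0, 0, 0, 0, 0, 0, 0.4, 0, 0, 0, 0, 0, 0, 0.4, 0, 0, 0, 0, 0, 0, 0.4, 0, 0, 0, 0, 0, 0]
  newtons: 15

```text
time: 5.2
position: [607.3, 261.5, 3.8]
eef_rot: [0.707, 0.708, 0.0, 0.0]
contact_force: [-0.8, -0.2, -0.2]
opening: 0.521
gripper_force: 15.0
```

Request:
step_arm:
  increments: [0.4, 0, 0, -0.5, 0, 0, 0, 0.4, 0, 0, -0.8, 0, 0, 0, 0.4, 0, 0, -0.8, 0, 0, 0, 0.4, 0, 0, -0.7, 0, 0, 0, 0.4, -0.5, -0.1, 0, 0, 0, 0, 0.4, -0.8, -0.1, 0, 0, 0, 0, 0.4, -0.8, -0.1, 0, 0, 0, 0, 0.4, -0.8, -0.1, 0, 0, 0, 0, 0.4, -0.8, -0.1, 0, 0, 0, 0, 0.4, -0.8, -0.1, 0, 0, 0, 0]

```text
time: 6.2
position: [577.1, 34.9, 143.8]
eef_rot: [0.707, 0.708, 0.0, 0.0]
contact_force: [0.6, -0.8, -0.2]
opening: 0.519
gripper_force: 15.0
```

Request:
step_arm:
  increments: [0.4, -0.7, -0.1, 0, 0, 0, 0, 0.4, -0.5, 0, 0, 0, 0, 0, 0.4, -0.3, 0, 0, 0, 0, 0, 0.4, 0, 0, 0, 0, 0, 0, 0.4, 0, 0, 0, 0, 0, 0, 0.4, 0, 0, 0, 0, 0, 0, 0.4, 0, 0, 0, 0, 0, 0, 0.4, 0, 0, 0, 0, 0, 0, 0.4, 0, 0, 0, 0, 0, 0, 0.4, 0, 0, 0, 0, 0, 0]

```text
time: 7.2
position: [572.6, -38.3, 143.7]
eef_rot: [0.707, 0.708, -0.0, -0.0]
contact_force: [-0.4, 0.1, -0.3]
opening: 0.519
gripper_force: 15.0
```

Request:
step_arm:
  increments: [0.4, 0.03, -0.04, 0.4, 0, 0, 0, 0.4, 0, 0, 0.6, 0, 0, 0, 0.4, 0, 0, 0.6, 0, 0, 0, 0.4, 0, 0, 0.4, 0, 0, 0, 0.4, 0, 0, 0.2, 0, 0, 0, 0.4, 0, 0, 0.15, 0, 0, 0, 0.4, 0, 0, 0.08, 0, 0, 0, 0.4, 0, 0, 0, 0, 0, 0, 0.4, 0, 0, 0, 0, 0, 0, 0.4, 0, 0, 0, 0, 0, 0]

```text
time: 8.2
position: [571.2, -37.0, 22.9]
eef_rot: [0.707, 0.708, 0.0, 0.0]
contact_force: [-0.5, -0.4, -1.0]
opening: 0.521
gripper_force: 15.0
```

Request:
step_arm:
  increments: [0.4, 0, 0, 0.03, 0, 0, 0, 0.4, 0, 0, 0, 0, 0, 0, 0.8, 0, 0, 0, 0, 0, 0, 0.8, 0, 0, 0, 0, 0, 0, 0.8, 0, 0, 0, 0, 0, 0, 0.8, 0, 0, -0.2, 0, 0, 0, 1, 0, 0, -0.6, 0, 0, 0, 1, 0, 0, -0.8, 0, 0, 0, 1, 0, 0, -0.8, 0, 0, 0, 1, 0, 0, -0.4, 0, 0, 0]

```text
time: 9.2
position: [572.2, -36.8, 164.9]
eef_rot: [0.707, 0.708, 0.002, 0.002]
contact_force: [-0.3, -0.2, 0.2]
opening: 0.997
gripper_force: 0.0
```

Request:
step_arm:
  increments: [1, 0.5, -0.15, 0, 0, 0, 0, 1, 0.7, -0.2, 0, 0, 0, 0, 1, 0.8, -0.3, 0, 0, 0, 0, 1, 0.8, -0.3, 0, 0, 0, 0, 1, 0.8, -0.3, 0, 0, 0, 0, 1, 0.8, -0.3, -0.2, 0, 0, 0, 1, 0.6, -0.3, -0.2, 0, 0, 0, 1, 0.4, -0.15, -0.2, 0, 0, 0, 1, 0, 0, 0, 0, 0, 0, 1, 0, 0, 0, 0, 0, 0]

```text
time: 10.2
position: [470.5, 232.4, 191.1]
eef_rot: [0.706, 0.708, 0.0, 0.0]
contact_force: [0.2, -0.5, 0.3]
opening: 0.999
gripper_force: 0.0
```

```bash
python3 - <<'E'
from h import *
o=env.get_obs();im=env.get_image("wrist");cv2.imwrite("pics/w3.png",im[:,:,::-1])
np.save("w3.npy",np.r_[o["position"],o["eef_rot"]]);print(o["position"],o["time"],o["contact_force"])
im,c=load("w3")
u,v=proj(c,[470,321,28]);print(u,v)
e=ell(im,int(u),int(v),90,(95,80,30),(130,255,255));print(e,atz(c,*e[0],28),atz(c,*e[0],22))
E
```

```text
[470.50651892 232.37276464 191.06861836] 10.2 [ 0.24968797 -0.5431448   0.31288104]
321.1924751825359 95.48049530231893
((316.3002014160156, 84.72581481933594), (82.21607971191406, 87.13875579833984), 129.40829467773438) [466.5 328.3  28. ] [466.4 328.6  22. ]
```

View pics/w3.png

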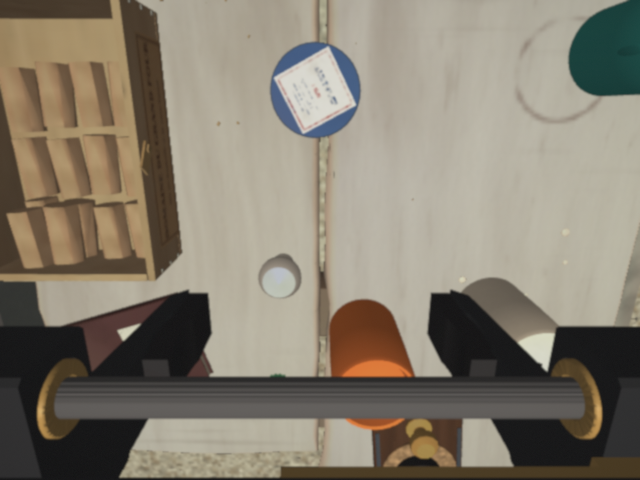

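Tin (316,90), with its lid spanning columns 271–361 and rows 42–138. Stopper (280,278). The box with its lid open lies to the left, left of column 182.

```bash
python3 - <<'E'
from h import *
im,c=load("w3")
e=ell(im,316,90,60,(95,80,30),(130,255,255));print(e,atz(c,*e[0],26))
for z in(40,48):print(atz(c,280,282,z),atz(c,280,277,z))
print("box edge",atz(c,182,240,0),atz(c,155,275,60))
E
```

```text
((316.3002014160156, 84.72581481933594), (82.21607971191406, 87.13875579833984), 129.40829467773438) [466.5 328.4  26. ]
[437.5 180.   40. ] [437.7 184.3  40. ]
[438.4 183.5  48. ] [438.5 187.7  48. ]
box edge [348.6 202.2   0. ] [347.2 194.3  60. ]
```

```bash
python3 - <<'E'
from h import *
im,c=load("w3")
h=cv2.cvtColor(im,cv2.COLOR_BGR2HSV);print(h[20:150:4,316].tolist())
m=((h[...,0]>100)&(h[...,0]<125)&(h[...,1]>90)).astype(np.uint8);m[160:]=0;m[:,:240]=0;m[:,400:]=0
m=cv2.morphologyEx(m,cv2.MORPH_OPEN,np.ones((3,3)))
p=cv2.findNonZero(m);print(cv2.minEnclosingCircle(p),cv2.fitEllipse(cv2.convexHull(p)))
for v in(84.7,88,90):print(atz(c,316.3,v,26))
E
```

```text
[[15, 64, 139], [15, 64, 140], [16, 64, 143], [16, 62, 145], [16, 64, 147], [16, 55, 143], [109, 116, 128], [108, 117, 129], [109, 42, 151], [12, 28, 204], [25, 15, 214], [25, 16, 209], [60, 2, 169], [26, 11, 190], [25, 16, 213], [27, 12, 216], [25, 14, 216], [7, 47, 197], [6, 50, 193], [13, 28, 211], [27, 12, 217], [25, 13, 217], [26, 9, 206], [27, 12, 218], [24, 12, 218], [23, 15, 216], [8, 39, 201], [109, 101, 137], [109, 112, 134], [109, 100, 122], [16, 64, 151], [15, 66, 151], [15, 66, 151]]
((315.07598876953125, 89.53191375732422), 46.63357162475586) ((315.09002685546875, 89.36871337890625), (87.05601501464844, 93.09776306152344), 176.21542358398438)
[466.5 328.4  26. ]
[466.5 326.2  26. ]
[466.5 324.8  26. ]
```

Request:
step_arm:
  increments: [1, 0.4, -0.1, 0, 0, 0, 0, 1, 0.6, 0, 0, 0, 0, 0, 1, 0.5, 0, 0, 0, 0, 0, 1, 0.3, 0, 0.3, 0, 0, 0, 1, 0.06, 0, 0.6, 0, 0, 0, 1, 0, 0, 0.7, 0, 0, 0, 1, 0, 0, 0.7, 0, 0, 0, 1, 0, 0, 0.5, 0, 0, 0, 1, 0, 0, 0.2, 0, 0, 0, 1, 0, 0, 0, 0, 0, 0]

```text
time: 11.25
position: [465.0, 324.0, 39.3]
eef_rot: [0.707, 0.707, -0.002, 0.0]
contact_force: [-0.0, -0.1, 0.1]
opening: 1.004
gripper_force: 0.0
```

Request:
step_arm:
  increments: [1, 0.03, 0.01, 0.3, 0, 0, 0, 1, 0, 0, 0.3, 0, 0, 0, 1, 0, 0, 0.1, 0, 0, 0, 1, 0, 0, 0, 0, 0, 0, 0.5, 0, 0, 0, 0, 0, 0, 0.5, 0, 0, 0, 0, 0, 0, 0.5, 0, 0, 0, 0, 0, 0, 0.5, 0, 0, 0, 0, 0, 0, 0.5, 0, 0, 0, 0, 0, 0, 0.5, 0, 0, 0, 0, 0, 0]
  newtons: 20

```text
time: 12.25
position: [466.0, 327.6, 6.2]
eef_rot: [0.707, 0.708, 0.0, 0.0]
contact_force: [0.2, -1.4, 5.0]
opening: 0.708
gripper_force: 19.9
```

Request:
step_arm:
  increments: [0.5, 0, 0, -0.2, 0, 0, 0, 0.5, 0, 0, -0.4, 0, 0, 0, 0.5, 0, 0, -0.5, 0, 0, 0, 0.5, 0, 0, -0.5, 0, 0, 0, 0.5, 0, 0, -0.5, 0, 0, 0, 0.5, 0, 0, -0.5, 0, 0, 0, 0.5, 0, 0, -0.3, 0, 0, 0, 0.5, 0, 0, 0, 0, 0, 0, 0.5, 0, 0, 0, 0, 0, 0, 0.5, 0, 0, 0, 0, 0, 0]

```text
time: 13.25
position: [464.9, 326.7, 149.4]
eef_rot: [0.707, 0.708, -0.001, -0.0]
contact_force: [1.2, 0.2, -1.0]
opening: 0.706
gripper_force: 19.9
```

```bash
python3 - <<'E'
from h import *
o=env.get_obs()
a=env.get_image("wrist")[:,:,::-1];b=env.get_image("scene")[:,:,::-1]
print(o["position"],o["contact_force"])
b=cv2.resize(b[150:350,180:420],None,fx=2,fy=2)
cv2.imwrite("pics/x4.png",np.hstack([cv2.resize(a,(400,300)),cv2.resize(b,(400,300))]))
E
```

```text
[464.89703059 326.70787854 149.36612339] [ 1.15658656  0.15621541 -0.9676316 ]
```

View pics/x4.png

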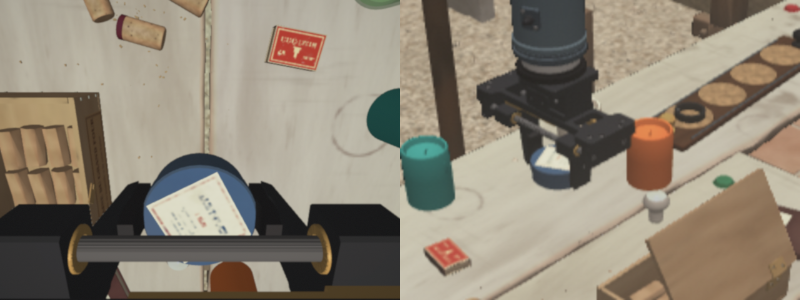

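```bash
python3 - <<'E'
from h import *
c=camT("wrist",env.get_obs())
for v in(154,172,174):print(v,atz(c,323,v*1.6,171.2),atz(c,323,v*1.6,143.2))
print(proj(c,[465,326.7+33,171.2]),proj(c,[465,326.7+33,143.2]))
E
```

```text
154 [464.3 363.1 171.2] [464.5 353.6 143.2]
172 [464.4 353.1 171.2] [464.6 341.3 143.2]
174 [464.4 351.9 171.2] [464.6 339.9 143.2]
(np.float64(325.063964223187), np.float64(256.37820502477797)) (np.float64(324.2222972632191), np.float64(231.7917087980594))
```

```bash
python3 - <<'E'
from h import *
o=env.get_obs();a=env.get_image("wrist")[:,:,::-1].copy();np.save("w5.npy",np.r_[o["position"],o["eef_rot"]]);cv2.imwrite("pics/w5.png",a)
h=cv2.cvtColor(a,cv2.COLOR_BGR2HSV);print([(v,h[v,323].tolist()) for v in range(232,300,3)])
cv2.imwrite("pics/x5.png",cv2.resize(a[220:460,180:480],None,fx=2.4,fy=2.4,interpolation=2))
E
```

```text
[(232, [16, 65, 162]), (235, [16, 66, 162]), (238, [16, 67, 160]), (241, [15, 65, 160]), (244, [16, 57, 130]), (247, [106, 72, 53]), (250, [105, 77, 53]), (253, [106, 82, 53]), (256, [107, 76, 54]), (259, [108, 71, 54]), (262, [105, 76, 54]), (265, [106, 84, 97]), (268, [107, 93, 110]), (271, [106, 110, 128]), (274, [107, 110, 128]), (277, [106, 110, 128]), (280, [106, 110, 128]), (283, [107, 109, 126]), (286, [98, 19, 157]), (289, [26, 28, 218]), (292, [15, 46, 207]), (295, [20, 39, 214]), (298, [27, 27, 220])]
```

View pics/x5.png

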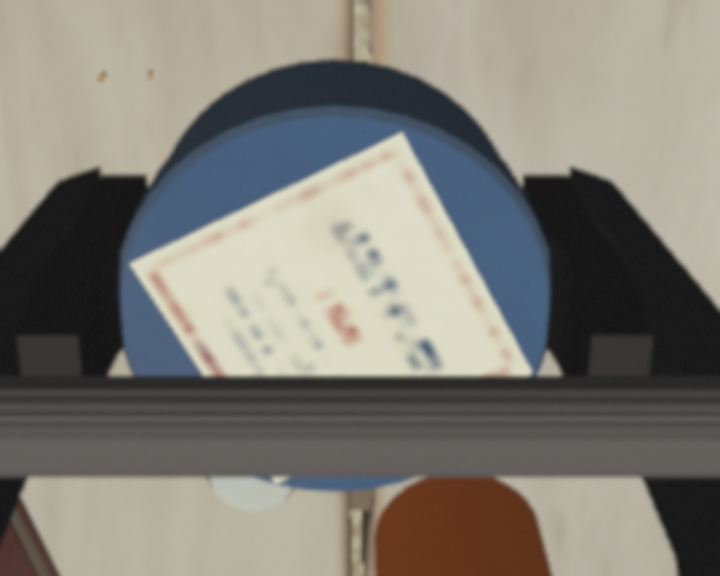

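```bash
python3 - <<'E'
from h import *
im,c=load("w5")
for z in(165,171,177):
    f=atz(c,322,264.6,z);n=atz(c,322,424,z);print(z,f,n,f[1]-n[1],(f+n)[1]/2, atz(c,229.6,345,z)[0],atz(c,409.6,345,z)[0])
print(atz(c,322,246,143),c[1][:3,3],np.load("w5.npy")[:3])
# project TCP-plane check: finger pads
E
```

```text
165 [464.  354.4 165. ] [464.3 286.8 165. ] 67.59999999999997 320.6 430.0 496.5
171 [464.  356.7 171. ] [464.3 292.3 171. ] 64.39999999999998 324.5 431.6 495.0
177 [464.  359.1 177. ] [464.2 297.7 177. ] 61.400000000000034 328.4 433.1 493.4
[464.2 353.7 143. ] [463.25998529 405.22186317 295.18927723] [464.96713215 326.89569776 149.46766456]
```

Request:
step_arm:
  increments: [0.5, -0.4, 0.1, 0, 0, 0, 0, 0.5, -0.7, 0.18, 0, 0, 0, 0, 0.5, -0.8, 0.2, 0, 0, 0, 0, 0.5, -0.8, 0.2, 0, 0, 0, 0, 0.5, -0.8, 0.2, 0, 0, 0, 0, 0.5, -0.8, 0.2, 0, 0, 0, 0, 0.5, -0.8, 0.2, 0, 0, 0, 0, 0.5, -0.8, 0.2, 0, 0, 0, 0, 0.5, -0.8, 0.2, 0, 0, 0, 0, 0.5, -0.8, 0.2, 0, 0, 0, 0]

```text
time: 14.4
position: [560.1, -49.2, 150.2]
eef_rot: [0.707, 0.708, -0.0, -0.0]
contact_force: [0.0, 0.6, -0.9]
opening: 0.704
gripper_force: 19.9
```

Request:
step_arm:
  increments: [0.5, -0.8, 0.2, 0, 0, 0, 0, 0.5, -0.5, 0.1, 0, 0, 0, 0, 0.5, -0.2, 0.1, 0, 0, 0, 0, 0.5, 0, 0, 0, 0, 0, 0, 0.5, 0, 0, 0, 0, 0, 0, 0.5, 0, 0, 0, 0, 0, 0, 0.5, 0, 0, 0, 0, 0, 0, 0.5, 0, 0, 0, 0, 0, 0, 0.5, 0, 0, 0, 0, 0, 0, 0.5, 0, 0, 0, 0, 0, 0]

```text
time: 15.4
position: [580.2, -122.3, 150.8]
eef_rot: [0.707, 0.708, -0.0, 0.0]
contact_force: [0.7, -0.3, -1.2]
opening: 0.704
gripper_force: 19.9
```

```bash
python3 - <<'E'
from h import *
o=env.get_obs();a=env.get_image("wrist")[:,:,::-1].copy();np.save("w6.npy",np.r_[o["position"],o["eef_rot"]]);cv2.imwrite("pics/w6.png",a);print(o["position"])
cv2.imwrite("pics/x6.png",cv2.resize(a[:300,150:450],None,fx=2,fy=2,interpolation=2))
E
```

```text
[ 580.21698286 -122.30534611  150.75335681]
```

View pics/x6.png

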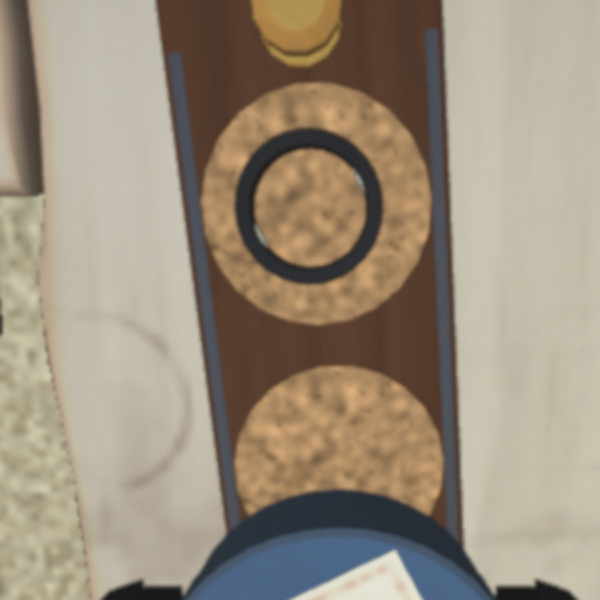

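c0 fills crop columns 201–432, rows 82–325. The foil ring fills columns 235–383, rows 128–284, about 2 mm off centre. The tin is held level.

```bash
python3 - <<'E'
from h import *
im,c=load("w6")
f=lambda u,v,z:atz(c,150+u/2,v/2,z)
h=cv2.cvtColor(im,cv2.COLOR_BGR2HSV)
e=ell(im,307,102,63,(5,60,90),(25,255,255));print("c0 ell",e,atz(c,*e[0],17))
e=ell(im,304,103,42,(0,0,0),(180,255,70));print("foil ell",e,atz(c,*e[0],29),atz(c,*e[0],17+7))
print("c0",(f(201,203,17)+f(432,203,17))/2,(f(317,82,17)+f(317,325,17))/2)
print("foil",(f(235,206,29)+f(383,206,29))/2,(f(309,128,29)+f(309,284,29))/2)
print("c1",(f(234,462,17)+f(443,462,17))/2,f(338,365,17)-[0,38,0])
E
```

```text
c0 ell ((307.8804626464844, 101.8706283569336), (116.12619018554688, 125.5958480834961), 174.4368896484375) [570.7 -38.6  17. ]
foil ell ((303.984619140625, 102.59896087646484), (72.31632995605469, 76.47132110595703), 175.76353454589844) [568.6 -39.2  29. ] [568.4 -39.2  24. ]
c0 [571.   -38.35  17.  ] [571.15 -40.15  17.  ]
foil [568.95 -39.45  29.  ] [568.9 -40.1  29. ]
c1 [ 578.35 -126.95   17.  ] [ 578.1 -129.7   17. ]
```

Request:
step_arm:
  increments: [0.5, -0.024, 0, 0.4, 0, 0, 0, 0.5, 0, 0, 0.6, 0, 0, 0, 0.5, 0, 0, 0.6, 0, 0, 0, 0.5, 0, 0, 0.4, 0, 0, 0, 0.5, 0, 0, 0.3, 0, 0, 0, 0.5, 0, 0, 0.15, 0, 0, 0, 0.5, 0, 0, 0.06, 0, 0, 0, 0.5, 0, 0, 0, 0, 0, 0, 0.5, 0, 0, 0, 0, 0, 0, 0.5, 0, 0, 0, 0, 0, 0]

```text
time: 16.45
position: [580.9, -123.8, 26.1]
eef_rot: [0.707, 0.708, 0.0, 0.001]
contact_force: [0.0, 0.4, -0.6]
opening: 0.702
gripper_force: 19.9
```

Request:
step_arm:
  increments: [0.5, 0, -0.01, 0.05, 0, 0, 0, 0.5, 0, 0, 0.01, 0, 0, 0, 0.5, 0, 0, 0, 0, 0, 0, 0.9, 0, 0, 0, 0, 0, 0, 1, 0, 0, 0, 0, 0, 0, 1, 0, 0, 0, 0, 0, 0, 1, 0, 0, -0.2, 0, 0, 0, 1, 0, 0, -0.6, 0, 0, 0, 1, 0, 0, -0.8, 0, 0, 0, 1, 0, 0, -0.8, 0, 0, 0]

```text
time: 17.45
position: [579.3, -123.5, 143.8]
eef_rot: [0.707, 0.708, -0.0, -0.0]
contact_force: [-0.2, 0.1, 0.1]
opening: 1.002
gripper_force: 0.0
```

Request:
step_arm:
  increments: [1, 0.4, -0.24, 0, 0, 0, 0, 1, 0.7, -0.42, 0, 0, 0, 0, 1, 0.8, -0.48, 0, 0, 0, 0, 1, 0.8, -0.48, 0, 0, 0, 0, 1, 0.8, -0.48, 0, 0, 0, 0, 1, 0.8, -0.48, 0, 0, 0, 0, 1, 0.38, -0.24, 0, 0, 0, 0, 1, 0, 0, 0, 0, 0, 0, 1, 0, 0, 0, 0, 0, 0, 1, 0, 0, 0, 0, 0, 0]

```text
time: 18.45
position: [439.3, 108.8, 142.4]
eef_rot: [0.707, 0.707, 0.0, 0.0]
contact_force: [0.8, -0.7, 0.2]
opening: 1.0
gripper_force: 0.0
```

```bash
python3 - <<'E'
from h import *
o=env.get_obs();a=env.get_image("wrist")[:,:,::-1].copy();np.save("w7.npy",np.r_[o["position"],o["eef_rot"]]);cv2.imwrite("pics/w7.png",a);print(o["position"],o["contact_force"])
E
```

```text
[439.33887062 108.82146281 142.399718  ] [ 0.77694143 -0.66109925  0.19844647]
```

View pics/w7.png

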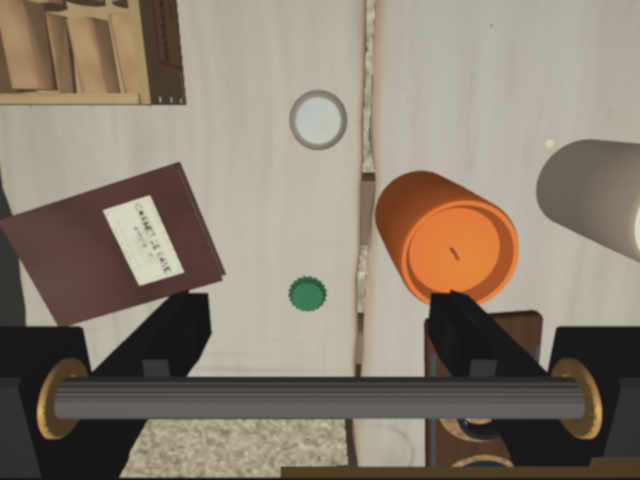

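```bash
python3 - <<'E'
from h import *
im,c=load("w7")
for z in(38,44):print(atz(c,318,120,z),(atz(c,347,120,z)-atz(c,289,120,z))[0])
E
```

```text
[436.8 181.7  38. ] 34.5
[436.9 181.8  44. ] 33.69999999999999
```

Request:
step_arm:
  increments: [1, 0.45, -0.02, 0, 0, 0, 0, 1, 0.6, 0, 0, 0, 0, 0, 1, 0.4, 0, 0, 0, 0, 0, 1, 0, 0, 0.4, 0, 0, 0, 1, 0, 0, 0.6, 0, 0, 0, 1, 0, 0, 0.6, 0, 0, 0, 1, 0, 0, 0.5, 0, 0, 0, 1, 0, 0, 0.3, 0, 0, 0, 1, 0, 0, 0.1, 0, 0, 0, 1, 0, 0, 0, 0, 0, 0]

```text
time: 19.5
position: [437.5, 181.9, 16.8]
eef_rot: [0.707, 0.707, -0.001, -0.0]
contact_force: [-0.1, 0.4, -0.6]
opening: 0.998
gripper_force: 0.0
```

Request:
step_arm:
  increments: [1, 0, 0, 0, 0, 0, 0, 0.3, 0, 0, 0, 0, 0, 0, 0.3, 0, 0, 0, 0, 0, 0, 0.3, 0, 0, 0, 0, 0, 0, 0.3, 0, 0, 0, 0, 0, 0, 0.3, 0, 0, 0, 0, 0, 0, 0.3, 0, 0, 0, 0, 0, 0, 0.3, 0, 0, 0, 0, 0, 0, 0.3, 0, 0, 0, 0, 0, 0, 0.3, 0, 0, 0, 0, 0, 0]
  newtons: 15

```text
time: 20.5
position: [437.4, 182.6, 17.2]
eef_rot: [0.707, 0.708, 0.0, 0.0]
contact_force: [1.0, -1.0, 0.5]
opening: 0.376
gripper_force: 14.7
```

Request:
step_arm:
  increments: [0.3, 0, 0, -0.3, 0, 0, 0, 0.3, 0, 0, -0.6, 0, 0, 0, 0.3, 0, 0, -0.8, 0, 0, 0, 0.3, 0, 0, -0.7, 0, 0, 0, 0.3, 0, 0, -0.3, 0, 0, 0, 0.3, -0.4, 0.15, 0, 0, 0, 0, 0.3, -0.7, 0.26, 0, 0, 0, 0, 0.3, -0.8, 0.3, 0, 0, 0, 0, 0.3, -0.8, 0.3, 0, 0, 0, 0, 0.3, -0.8, 0.3, 0, 0, 0, 0]

```text
time: 21.5
position: [503.2, 6.0, 152.2]
eef_rot: [0.707, 0.708, -0.0, -0.0]
contact_force: [-0.0, -0.2, -0.1]
opening: 0.373
gripper_force: 14.8
```

Request:
step_arm:
  increments: [0.3, -0.8, 0.3, 0, 0, 0, 0, 0.3, -0.8, 0.3, 0, 0, 0, 0, 0.3, -0.8, 0.3, 0, 0, 0, 0, 0.3, -0.8, 0.3, 0, 0, 0, 0, 0.3, -0.7, 0.26, 0, 0, 0, 0, 0.3, -0.4, 0.15, 0, 0, 0, 0, 0.3, -0.19, 0.07, 0, 0, 0, 0, 0.3, 0, 0, 0, 0, 0, 0, 0.3, 0, 0, 0, 0, 0, 0, 0.3, 0, 0, 0, 0, 0, 0]

```text
time: 22.5
position: [587.2, -214.5, 152.3]
eef_rot: [0.706, 0.708, 0.0, -0.0]
contact_force: [0.4, -0.2, -0.6]
opening: 0.376
gripper_force: 14.8
```

```bash
python3 - <<'E'
from h import *
o=env.get_obs();a=env.get_image("wrist")[:,:,::-1].copy();np.save("w8.npy",np.r_[o["position"],o["eef_rot"]]);cv2.imwrite("pics/w8.png",a);print(o["position"],o["contact_force"])
cv2.imwrite("pics/x8.png",cv2.resize(a[:,150:470],None,fx=1.25,fy=1.25,interpolation=2))
E
```

```text
[ 587.16502389 -214.51982352  152.26260443] [ 0.36841326 -0.19179665 -0.605263  ]
```

View pics/x8.png

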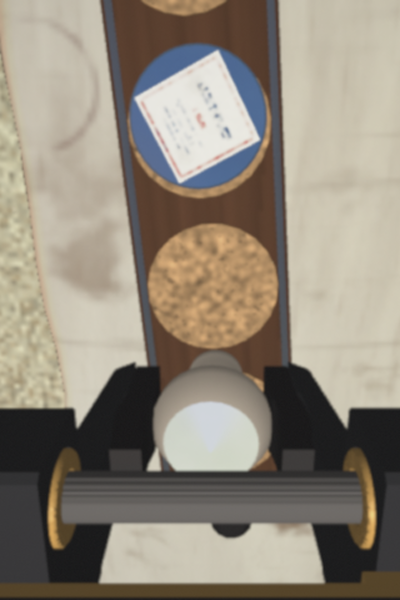

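```bash
python3 - <<'E'
from h import *
im,c=load("w8")
f=lambda u,v,z:atz(c,150+u/1.25,v/1.25,z)
e=ell(im,int(150+213/1.25),int(286/1.25),58,(5,60,105),(25,255,255));print("c2",np.round(e[0],1),np.round(e[1],1),atz(c,*e[0],17))
h=cv2.cvtColor(im,cv2.COLOR_BGR2HSV);m=((h[...,0]>100)&(h[...,0]<125)&(h[...,1]>90)&(h[...,2]>95)).astype(np.uint8);m[165:]=0;m[:,:245]=0;m[:,370:]=0
m=cv2.morphologyEx(m,cv2.MORPH_OPEN,np.ones((5,5)));e=cv2.fitEllipse(cv2.convexHull(cv2.findNonZero(m)));print("tin",np.round(e[0],1),np.round(e[1],1),atz(c,*e[0],45))
print("stop head x",f(153,415,171.5),f(272,415,171.5),"far",f(212,366,171.5),"top",f(163,445,183),f(261,445,183),f(211,402,183))
E
```

```text
c2 [319.9 228.5] [101.7 105.1] [ 585.8 -217.6   17. ]
tin [308.2  92.1] [106.4 113.6] [ 578.4 -125.8   45. ]
stop head x [ 568.7 -211.3  171.5] [ 602.5 -211.1  171.5] far [ 585.4 -196.   171.5] top [ 572.5 -213.4  183. ] [ 598.3 -213.3  183. ] [ 585.1 -200.7  183. ]
```

Request:
step_arm:
  increments: [0.3, -0.08, 0, 0.4, 0, 0, 0, 0.3, 0, 0, 0.6, 0, 0, 0, 0.3, 0, 0, 0.6, 0, 0, 0, 0.3, 0, 0, 0.4, 0, 0, 0, 0.3, 0, 0, 0.2, 0, 0, 0, 0.3, 0, 0, 0.1, 0, 0, 0, 0.3, 0, 0, 0.05, 0, 0, 0, 0.3, 0, 0, 0, 0, 0, 0, 0.3, 0, 0, 0, 0, 0, 0, 0.3, 0, 0, 0, 0, 0, 0]

```text
time: 23.55
position: [587.8, -220.9, 35.5]
eef_rot: [0.707, 0.708, 0.0, 0.001]
contact_force: [-0.4, 0.2, -0.5]
opening: 0.372
gripper_force: 14.8
```

Request:
step_arm:
  increments: [0.3, 0.035, -0.01, 0, 0, 0, 0, 0.3, 0, 0, 0.02, 0, 0, 0, 0.3, 0, 0, 0, 0, 0, 0, 0.3, 0, 0, 0, 0, 0, 0, 0.3, 0, 0, 0, 0, 0, 0, 0.3, 0, 0, 0, 0, 0, 0, 0.3, 0, 0, 0, 0, 0, 0, 0.3, 0, 0, 0, 0, 0, 0, 0.3, 0, 0, 0, 0, 0, 0, 0.3, 0, 0, 0, 0, 0, 0]

```text
time: 24.55
position: [587.2, -219.0, 34.1]
eef_rot: [0.707, 0.708, 0.0, 0.0]
contact_force: [-0.9, 0.4, 6.3]
opening: 0.373
gripper_force: 14.3
```

Request:
step_arm:
  increments: [0.5, 0, 0, 0, 0, 0, 0, 0.7, 0, 0, 0, 0, 0, 0, 1, 0, 0, 0, 0, 0, 0, 1, 0, 0, 0, 0, 0, 0, 1, 0, 0, -0.2, 0, 0, 0, 1, 0, 0, -0.6, 0, 0, 0, 1, 0, 0, -0.8, 0, 0, 0, 1, 0, 0, -0.8, 0, 0, 0, 1, 0, 0, -0.4, 0, 0, 0, 1, 0, 0, 0, 0, 0, 0]

```text
time: 25.55
position: [589.1, -219.4, 177.9]
eef_rot: [0.707, 0.708, 0.001, 0.003]
contact_force: [-1.0, -0.9, 0.1]
opening: 1.001
gripper_force: 0.0
```

Request:
step_arm:
  increments: [1, 0.5, 0.1, 0, 0, 0, 0, 1, 0.8, 0.1, 0, 0, 0, 0, 1, 0.8, 0.1, 0, 0, 0, 0, 1, 0.8, 0.1, 0, 0, 0, 0, 1, 0.8, 0.1, 0, 0, 0, 0, 1, 0.8, 0.1, 0, 0, 0, 0, 1, 0.8, 0.1, 0, 0, 0, 0, 1, 0.4, 0.04, 0, 0, 0, 0, 1, 0, 0, 0, 0, 0, 0, 1, 0, 0, 0, 0, 0, 0]

```text
time: 26.55
position: [622.9, 65.3, 172.8]
eef_rot: [0.707, 0.708, -0.001, -0.0]
contact_force: [-0.3, -0.9, 0.3]
opening: 1.0
gripper_force: 0.0
```

```bash
python3 - <<'E'
from h import *
o=env.get_obs();a=env.get_image("wrist")[:,:,::-1].copy();np.save("w9.npy",np.r_[o["position"],o["eef_rot"]]);cv2.imwrite("pics/w9.png",a);print(o["position"],o["contact_force"])
im,c=load("w9");print(proj(c,[624,140,94]))
E
```

```text
[622.89861053  65.28870974 172.78135004] [-0.26000048 -0.89171386  0.26651983]
(np.float64(325.29165996651165), np.float64(117.42401226351947))
```

View pics/w9.png

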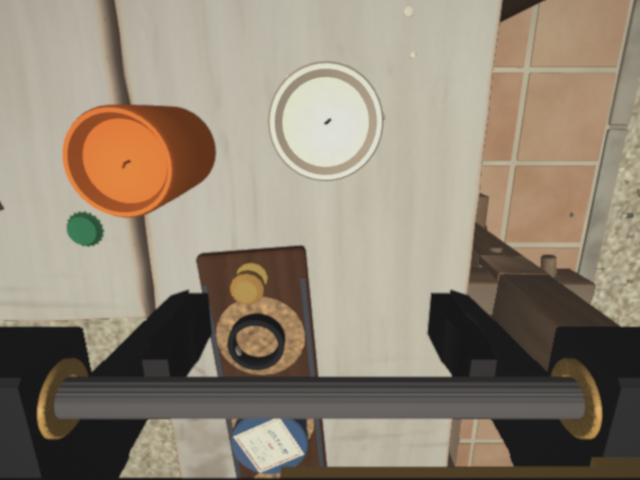

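The white candle's rim spans columns 268–383, rows 62–181, with its centre at (325.5,121). The orange candle is to the left.

Request:
step_arm:
  increments: [1, 0.45, 0.06, 0, 0, 0, 0, 1, 0.6, 0, 0, 0, 0, 0, 1, 0.42, 0, 0, 0, 0, 0, 1, 0, 0, 0.2, 0, 0, 0, 1, 0, 0, 0, 0, 0, 0, 1, 0, 0, 0.5, 0, 0, 0, 1, 0, 0, 0.3, 0, 0, 0, 1, 0, 0, 0, 0, 0, 0, 1, 0, 0, 0, 0, 0, 0, 1, 0, 0, 0, 0, 0, 0]

```text
time: 27.6
position: [627.0, 139.4, 124.6]
eef_rot: [0.707, 0.707, 0.001, 0.0]
contact_force: [-0.6, -0.2, 0.7]
opening: 0.997
gripper_force: 0.0
```

Request:
step_arm:
  increments: [1, 0, -0.02, 0.2, 0, 0, 0, 1, 0, 0, 0.4, 0, 0, 0, 1, 0, 0, 0.4, 0, 0, 0, 1, 0, 0, 0.4, 0, 0, 0, 1, 0, 0, 0.2, 0, 0, 0, 1, 0, 0, 0.09, 0, 0, 0, 1, 0, 0, 0, 0, 0, 0, 1, 0, 0, 0, 0, 0, 0, 1, 0, 0, 0, 0, 0, 0, 1, 0, 0, 0, 0, 0, 0]

```text
time: 28.6
position: [625.9, 139.8, 40.0]
eef_rot: [0.707, 0.708, 0.001, 0.0]
contact_force: [-0.1, 0.3, -1.1]
opening: 0.996
gripper_force: 0.0
```

Request:
step_arm:
  increments: [0.6, 0, 0, 0, 0, 0, 0, 0.6, 0, 0, 0, 0, 0, 0, 0.6, 0, 0, 0, 0, 0, 0, 0.6, 0, 0, 0, 0, 0, 0, 0.6, 0, 0, 0, 0, 0, 0, 0.6, 0, 0, 0, 0, 0, 0, 0.6, 0, 0, 0, 0, 0, 0, 0.6, 0, 0, 0, 0, 0, 0, 0.6, 0, 0, 0, 0, 0, 0, 0.6, 0, 0, 0, 0, 0, 0]
  newtons: 30

```text
time: 29.6
position: [625.7, 139.6, 39.3]
eef_rot: [0.707, 0.708, 0.0, 0.0]
contact_force: [1.6, 0.5, 0.3]
opening: 0.699
gripper_force: 30.0
```

Request:
step_arm:
  increments: [0.6, 0, 0, -0.2, 0, 0, 0, 0.6, 0, 0, -0.4, 0, 0, 0, 0.6, 0, 0, -0.6, 0, 0, 0, 0.6, 0, 0, -0.6, 0, 0, 0, 0.6, 0, 0, -0.4, 0, 0, 0, 0.6, -0.2, 0, 0, 0, 0, 0, 0.6, -0.5, -0.05, 0, 0, 0, 0, 0.6, -0.6, -0.05, 0, 0, 0, 0, 0.6, -0.7, -0.05, 0, 0, 0, 0, 0.6, -0.7, -0.05, 0, 0, 0, 0]

```text
time: 30.6
position: [613.6, 2.4, 147.4]
eef_rot: [0.707, 0.708, -0.002, -0.001]
contact_force: [0.6, -0.2, -2.9]
opening: 0.704
gripper_force: 30.0
```

Request:
step_arm:
  increments: [0.6, -0.7, -0.05, 0, 0, 0, 0, 0.6, -0.7, -0.05, 0, 0, 0, 0, 0.6, -0.7, -0.05, 0, 0, 0, 0, 0.6, -0.7, -0.05, 0, 0, 0, 0, 0.6, -0.7, -0.05, 0, 0, 0, 0, 0.6, -0.7, -0.05, 0, 0, 0, 0, 0.6, -0.7, -0.05, 0, 0, 0, 0, 0.6, -0.6, -0.05, 0, 0, 0, 0, 0.6, -0.4, -0.02, 0, 0, 0, 0, 0.6, -0.2, 0, 0, 0, 0, 0]

```text
time: 31.6
position: [592.2, -303.7, 147.2]
eef_rot: [0.708, 0.706, -0.002, -0.001]
contact_force: [-1.6, -0.4, -3.6]
opening: 0.699
gripper_force: 30.0
```

Request:
step_arm:
  increments: [0.6, -0.1, 0, 0, 0, 0, 0, 0.6, 0, 0, 0, 0, 0, 0, 0.6, 0, 0, 0, 0, 0, 0, 0.6, 0, 0, 0, 0, 0, 0, 0.6, 0, 0, 0, 0, 0, 0, 0.6, 0, 0, 0, 0, 0, 0, 0.6, 0, 0, 0, 0, 0, 0, 0.6, 0, 0, 0, 0, 0, 0, 0.6, 0, 0, 0, 0, 0, 0, 0.6, 0, 0, 0, 0, 0, 0]

```text
time: 32.6
position: [594.9, -305.4, 149.2]
eef_rot: [0.707, 0.708, -0.0, 0.0]
contact_force: [0.5, 0.1, -3.3]
opening: 0.702
gripper_force: 30.0
```

```bash
python3 - <<'E'
from h import *
o=env.get_obs();a=env.get_image("wrist")[:,:,::-1].copy();np.save("w10.npy",np.r_[o["position"],o["eef_rot"]]);cv2.imwrite("pics/w10.png",a);print(o["position"],o["contact_force"],o["opening"])
E
```

```text
[ 594.93920617 -305.44696026  149.22977153] [ 0.48728882  0.11106125 -3.26736702] 0.7022993819572142
```

View pics/w10.png

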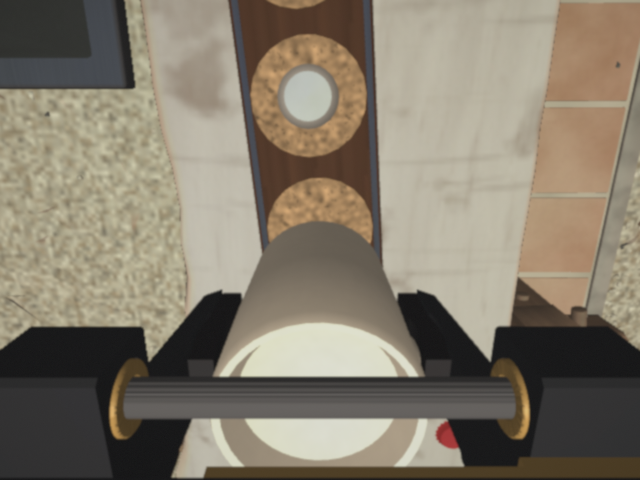

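The stopper stands centred on c2 (308,96). The candle is held upright, the far edge of its base is near (322,222), and c3 is below it.

```bash
python3 - <<'E'
from h import *
im,c=load("w10")
print("base ctr y",atz(c,322,222,110)-[0,32,0],"rim",atz(c,320,323,204)-[0,32,0],atz(c,212,410,204),atz(c,428,410,204))
e=ell(im,309,96,62,(5,60,90),(25,255,255));print("c2",atz(c,*e[0],17),"stop",atz(c,308,96,62))
print("c3 far",atz(c,320,178,17)-[0,38,0],(atz(c,268,225,17)+atz(c,373,225,17))/2)
E
```

```text
base ctr y [ 594.3 -309.6  110. ] rim [ 593.2 -310.5  204. ] [ 563.8 -305.3  204. ] [ 622.8 -305.2  204. ]
c2 [ 585.8 -217.8   17. ] stop [ 586.8 -219.6   62. ]
c3 far [ 593.5 -309.5   17. ] [ 593.95 -305.15   17.  ]
```

Request:
step_arm:
  increments: [0.6, 0.035, 0, 0.3, 0, 0, 0, 0.6, 0, 0, 0.5, 0, 0, 0, 0.6, 0, 0, 0.5, 0, 0, 0, 0.6, 0, 0, 0.3, 0, 0, 0, 0.6, 0, 0, 0.15, 0, 0, 0, 0.6, 0, 0, 0.06, 0, 0, 0, 0.6, 0, 0, 0, 0, 0, 0, 0.6, 0, 0, 0, 0, 0, 0, 0.6, 0, 0, 0, 0, 0, 0, 0.6, 0, 0, 0, 0, 0, 0]

```text
time: 33.65
position: [595.4, -303.9, 59.4]
eef_rot: [0.707, 0.708, 0.0, 0.001]
contact_force: [-0.2, 0.4, -2.4]
opening: 0.7
gripper_force: 30.0
```

Request:
step_arm:
  increments: [0.6, 0, 0, 0.04, 0, 0, 0, 0.6, 0, 0, 0.02, 0, 0, 0, 0.6, 0, 0, 0, 0, 0, 0, 0.6, 0, 0, 0, 0, 0, 0, 0.6, 0, 0, 0, 0, 0, 0, 0.6, 0, 0, 0, 0, 0, 0, 0.6, 0, 0, 0, 0, 0, 0, 0.6, 0, 0, 0, 0, 0, 0, 0.6, 0, 0, 0, 0, 0, 0, 0.6, 0, 0, 0, 0, 0, 0]

```text
time: 34.65
position: [595.1, -303.8, 56.2]
eef_rot: [0.707, 0.708, -0.0, 0.0]
contact_force: [-1.7, -0.6, 4.5]
opening: 0.705
gripper_force: 30.0
```

Seated. Now I'll release, rise clear and back off for a look.

Request:
step_arm:
  increments: [0.8, 0, 0, 0, 0, 0, 0, 1, 0, 0, 0, 0, 0, 0, 1, 0, 0, 0, 0, 0, 0, 1, 0, 0, 0, 0, 0, 0, 1, 0, 0, -0.2, 0, 0, 0, 1, 0, 0, -0.5, 0, 0, 0, 1, 0, 0, -0.8, 0, 0, 0, 1, 0, 0, -0.8, 0, 0, 0, 1, 0, 0, -0.8, 0, 0, 0, 1, 0, 0, -0.8, 0, 0, 0]

```text
time: 35.65
position: [594.9, -303.5, 253.2]
eef_rot: [0.707, 0.708, 0.0, 0.0]
contact_force: [-0.0, -0.1, -1.1]
opening: 0.994
gripper_force: 0.0
```

Request:
step_arm:
  increments: [1, -0.4, -0.1, 0, 0, 0, 0, 1, -0.6, -0.2, 0, 0, 0, 0, 1, -0.6, -0.2, 0, 0, 0, 0, 1, -0.4, -0.1, 0, 0, 0, 0, 1, 0, 0, 0, 0, 0, 0, 1, 0, 0, 0, 0, 0, 0, 1, 0, 0, 0, 0, 0, 0, 1, 0, 0, 0, 0, 0, 0, 1, 0, 0, 0, 0, 0, 0, 1, 0, 0, 0, 0, 0, 0]

```text
time: 36.65
position: [565.4, -403.1, 250.8]
eef_rot: [0.706, 0.708, 0.0, 0.0]
contact_force: [0.4, -1.0, 1.1]
opening: 1.002
gripper_force: 0.0
```

```bash
python3 - <<'E'
from h import *
o=env.get_obs();a=env.get_image("wrist")[:,:,::-1].copy();b=env.get_image("scene")[:,:,::-1];print(o["position"],o["contact_force"])
np.save("w11.npy",np.r_[o["position"],o["eef_rot"]]);cv2.imwrite("pics/w11.png",a)
cv2.imwrite("pics/x11.png",np.hstack([a[:480,200:520],cv2.resize(b[100:340,100:480],(480,480*240//380)).copy() if 0 else cv2.copyMakeBorder(cv2.resize(b[100:340,100:480],(480,303)),0,177,0,0,0)]))
E
```

```text
[ 565.39902139 -403.08440964  250.79510994] [ 0.44889416 -0.96224968  1.12764978]
```

View pics/x11.png

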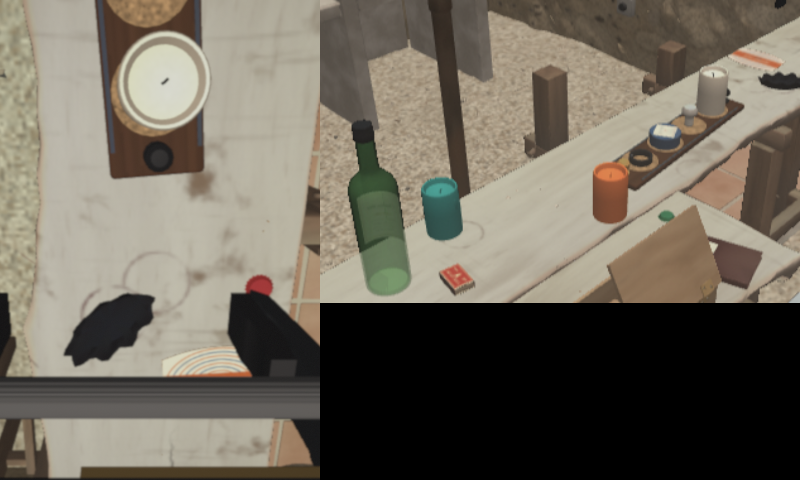

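```bash
python3 - <<'E'
from h import *
im,c=load("w11")
print(atz(c,364.5,82,111),(atz(c,364.5,32,111)+atz(c,364.5,131,111))/2)
E
```

```text
[ 593.2 -306.7  111. ] [ 593.3 -307.4  111. ]
```

The candle measures (593.3,-307), within about 1 mm of c3's centre. All four pieces stand in order and the bottle is untouched, so I'm handing in.

```bash
python3 -c "
from station import env
print(env.hand_in())"
```

```text
the job is handed in; nothing more can be done
None
```

The job is handed in: foil cutter, blue tin, stopper and white candle stand on coasters 0 to 3, lowest by the brass knob, each measured within about 3 mm of centre; the green bottle and the look-alikes were not touched, and it took about 37 s.

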